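# Cap off the desiccant canister, into the dust case

### The arm

A 7-joint arm with a two-finger parallel gripper is mounted at the origin on the work surface. World frame = base frame: x ahead of the robot, y to its left, z up, the work surface at z = 0. Lengths are in m, angles in rad, forces in N, time in s.
With the tool pointing down it reaches from about 0.4 to 0.85 m from the base axis. Payload 10.4 kg.
Tool frame: the origin (TCP) lies between the finger pads; the fingertips stand ahead of it and the grasp point (between the pads) lies 6 mm ahead of it (finger_overhang is the z of the fingertips in the tool frame, in m); z points along the fingers, y is the direction in which the jaws open and shut (so a half turn about z gives the same grasp; the last joint's range is limited). The gripper opens to 85 mm and grips with 20 to 120 N. Pads are 22 mm wide; open, the fingers measure 114 mm over their backs; the gripper's body (76 mm by 85 mm) begins 54 mm behind the grasp point. The pads swing forward as they close: fully open they stand 13 mm farther back than shut.
Start: joints at [-0.023, 0.332, -0.065, 1.46, 0.022, 1.35, -0.088], TCP at [0.625, 0, 0.256] pointing down, gripper open.
Joint ranges: [-2.6, 2.6], [-0.5, 2.12], [-1.47, 1.34], [0.16, 2.42], [-1.27, 4.41], [0.06, 2.06], [-2.6, 2.6]. Speed limits (rad/s): [2.22, 2.22, 2.79, 2.79, 3.14, 3.14, 3.14].

### API

Orientations are given as a unit quaternion [x, y, z, w].
In Python, from workcell import * gives the robot as it stands.
- The arm moves only by the shell command python3 -m creep 'ROWS' [FORCE]. ROWS is JSON, a list of rows, each a list of 7 numbers: the turn, a rotation vector about the tool's x, y, z in rad, then the shift along the tool's x, y, z in mm, then the closure in counts, from 0 (fully open) to 255 (shut). In form: [[wx, wy, wz, dx, dy, dz, claw], ...]. A call has 1 to 8 rows; each row shifts and turns the commanded pose from where the row before left it, along the tool's axes as they then stand; what a row does not reach is not made up. A row lasts 1/10 s, in which the tool goes at most 50 mm and 8.59 degrees, less where a joint would pass 70% of its speed; a pose out of reach is approached as far as the arm can. A call is refused whole if a number of a shift passes 50 or a number of a turn 0.15, either way. A call with a gripper value outside its range is refused whole. The fingers move at their own pace and stop on an object; FORCE is the grip in N (left out, the last holds). Time passes only in rows, so rows that do not move let the fingers close. It gives the time, the measured TCP pose, the force and the opening at its end, in the units of the state.
- get_obs(): the state, without advancing time (a new reading comes with each control period).
- camera(name): name is "scene" or "side" or "wrist"; returns (picture, depth): 480x640x3 uint8, blue, green, red; 480x640 float32, m along the optical axis (not along the pixel's ray), 0 where there is no reading.
- camera_model(name): a dict with "camera_matrix" (3x3 intrinsics, pixels), "R" (3x3) and "t" (3): a world point X has camera coordinates R X + t; the wrist camera has in their place "mount" (4x4, takes a point from camera to tool coordinates, whose origin is the TCP and whose axes are the flange's). Camera axes: x right, y down, z forward; pixel columns grow to the right and rows downward; lengths in m; the calibration is good to about 2 mm. The wrist camera is an equidistant fisheye: a pixel r from the principal point sees the ray r / f radians off the axis. A picture is of the moment at which its call begins: read the wrist's pose just before it. camera_model takes no time and is no camera call.
- hand_in(): hands the job in, once; it reports no verdict.
The state is a dict: "clock": time; "joint_pos": joint angles; "joint_velocities": joint speeds; "tau": joint torques, N m; "position": TCP position; "ee_rot": TCP orientation; "ft_force": force on the tool from outside, world axes, zero at the start; "torque": the same for the moment, N m; "grip_width": opening from 0.0 (shut) to 1.0 (fully open).
Only numpy, scipy, OpenCV 4.12 (cv2) and the standard library are available. Lean on these libraries where they do the work, as an engineer would, in place of code of your own. Each camera call takes 0.05 s, during which the arm holds its last target.

### The job

The drying canister in the pottery store is to be left open and its black screw cap kept clean. Slide back the yellow cover of the grey case, then unscrew the cap and set it upright, threads down, in the case's cork-lined pocket (lower it in, do not drop it), and slide the cover fully shut. Leave the pots, the bowl and the brush where they are.

Things in the scene. Friction and masses are not known exactly. Their poses are not given: they have to be found in the camera images.
- canister: White metal canister with a blue band, 90 mm diameter, fixed to the bench by a dark 124 mm round foot (it cannot turn). Origin under its centre, z up, on the thread's axis. Threaded neck, 53 mm wide, from 107 to 140 mm height. Round the neck a springy red gasket ring, 66 mm wide, pushes the seated cap up with about 7 N until the cap has risen 4 mm.
- cap: Loose black ribbed screw cap on the canister, 62 mm diameter, 34 mm high, 56 to 112 g. Origin at the centre of its lower rim, z out of its closed top. Starts screwed tight, its rim 112 mm above the bench. Right-hand thread: anticlockwise from above it rises 2.5 mm per radian, stiff (0.2 to 0.4 N m) for the first 1.6 rad, then easy. It stays where it is left part-way.
- cap_top (a point): Centre of the cap's flat top (white stripe), 34 mm above the cap's origin. The thread lets the cap go after about 3.5 to 4 rad of turning in all, risen 9 to 10 mm; until then it cannot be pulled up. Once free it lifts straight off: its rim clears the neck when 30 mm higher than at the start. It has about 1 mm of side play on the neck: a grip pulling sideways makes it bind.
- case: Grey case fixed to the bench, 150 mm along its x, 270 mm along its y, walls 6 mm thick and 43 mm high; an aluminium strip along each long side reaches 52 mm. Origin under its centre, z up. Its +y half is the open-topped cork-lined pocket; its -y half is closed by a deck at 43 mm, over which the cover slides.
- pocket (a point): Centre of the pocket's floor, 6 mm above the bench, axes as the case. The pocket is 138 mm along x, 126 mm along y, 37 mm deep; a cap standing in it has 4 mm of room under the cover.
- cover (a joint): Slide of the cover in m: 0 fully shut over the pocket, 0.132 fully back over the deck; it moves along the case's -y as it opens, takes about 2 N to push, and stays where it is left. Starts between 0 and 0.03.
- cover_grip (a point): Centre of the black grip bar on the yellow cover, 59 mm above the bench. The bar is 100 mm along the case's x, 12 mm thick along its y, and stands from 49 mm (the cover's top) to 69 mm above the bench; push or pinch it. The cover is 146 by 138 mm, 5 mm thick, the bar in its middle.
- black_pot: Dark pot, 116 mm wide, 115 mm high, bystander. Origin under its centre.
- clay_bowl: Terracotta bowl, 120 mm wide, 50 mm high, bystander. Origin under its centre.
- small_jar: Small dark jar, 84 mm wide, 80 mm high, bystander. Origin under its centre.
- brush: Hand brush lying on the bench, bystander.
Things that resemble listed ones, but are neither listed nor needed, are in the scene too. Of the things shaped like the cap, the black one is meant. What is shaped like the canister but green is not meant.

How it is judged:
By the outcome, as a careful person would: the job done as asked, in the order asked, and still so for the second after the job is handed in, with the robot touching nothing.
It also fails if it takes over 72 s, if anything falls off the work surface, if the arm or the gripper's body presses on something with over 40 N, if the wrist force passes 120 N, or if a joint passes its speed limit or range.

## Working session

There is one attempt and no reset: what is moved stays moved. The work goes in short steps, Python scripts to look and compute and a shell command to move; the robot and the scene stay as the last step left them, time stands still between calls to the robot, and variables do not carry over. Pictures are saved under pics/ and viewed, and the job is handed in when it is done.

```bash
ls; mkdir -p pics; cat > h.py <<'E'
from workcell import *
import numpy as np, cv2
from scipy.spatial.transform import Rotation as Rn
def px2w(name,u,v,depth):
    m=camera_model(name);K=np.array(m["camera_matrix"]);R=np.array(m["R"]);t=np.array(m["t"])
    d=depth; p=np.linalg.inv(K)@np.array([u,v,1.0])*d
    return R.T@(p-t)
def cloud(name,depth):
    m=camera_model(name);K=np.array(m["camera_matrix"]);R=np.array(m["R"]);t=np.array(m["t"]).ravel()
    v,u=np.mgrid[0:480,0:640]
    p=np.stack([(u-K[0,2])/K[0,0]*depth,(v-K[1,2])/K[1,1]*depth,depth],-1)
    return (p-t)@R
E
python3 - <<'E'
from h import *
print(get_obs())
for n in ("scene","side"):
    p,d=camera(n); cv2.imwrite(f"pics/{n}0.png",p); np.save(f"{n}0.npy",d)
    m=camera_model(n); print(n,m)
print(camera_model("wrist"))
E
```

```text
pics
{'clock': 0.0, 'joint_pos': array([-0.02259031,  0.33286605, -0.06470588,  1.46093466,  0.02156863,
        1.34988342, -0.0884983 ]), 'joint_velocities': array([-0.00015245, -0.00089343, -0.00248017,  0.0009148 , -0.00035689,
       -0.00032703, -0.00058957]), 'tau': array([ 4.98105128e-04, -6.25449800e+01,  4.97091911e-02, -3.91610491e+01,
        1.63588714e-02,  9.83294769e-03, -6.01235030e-06]), 'position': array([6.24666717e-01, 3.92338743e-06, 2.55522720e-01]), 'ee_rot': array([ 7.07102533e-01,  7.07110684e-01, -5.05228336e-04, -4.82790775e-04]), 'ft_force': array([ 0.06185971, -0.14584185,  0.02776556]), 'torque': array([-0.01144822,  0.01205126,  0.00713699]), 'grip_width': 1.001177691240488}
scene {'camera_matrix': array([[530.09691063,   0.        , 321.6864239 ],
       [  0.        , 530.09691063, 235.46894679],
       [  0.        ,   0.        ,   1.        ]]), 'R': array([[-0.2408812 ,  0.97054386,  0.00456723],
       [ 0.59337449,  0.15099141, -0.79063791],
       [-0.76803839, -0.18773973, -0.61226696]]), 't': array([ 0.10471503, -0.21058307,  1.90064405])}
s
[... 204 characters left out ...]
0.42969839, -0.00650623],
       [-0.31704206, -0.65584479, -0.68509266],
       [ 0.29011614,  0.6206665 , -0.72842688]]), 't': array([-0.43744587,  0.25708527,  1.27800292])}
{'camera_matrix': array([[371.64829954,   0.        , 319.33985171],
       [  0.        , 371.64829954, 238.96977886],
       [  0.        ,   0.        ,   1.        ]]), 'mount': array([[ 4.81649053e-04, -9.56860838e-01, -2.90546216e-01,
         7.29650643e-02],
       [ 9.99999181e-01,  1.16237755e-04,  1.27492730e-03,
        -2.06443128e-04],
       [-1.18615556e-03, -2.90546592e-01,  9.56860110e-01,
        -1.18008010e-01],
       [ 0.00000000e+00,  0.00000000e+00,  0.00000000e+00,
         1.00000000e+00]])}
```

View pics/scene0.png

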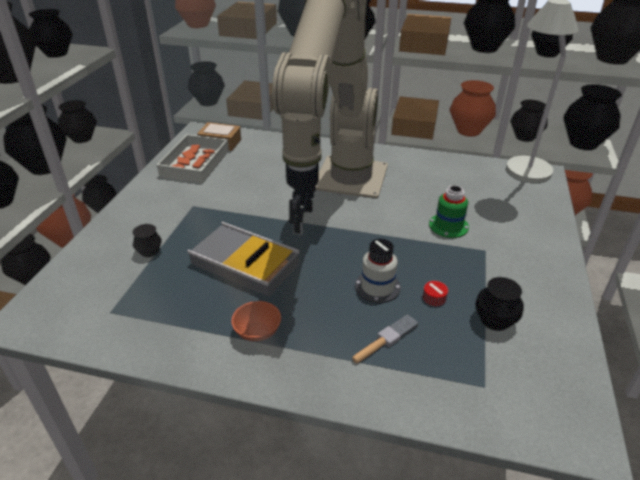

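View pics/side0.png

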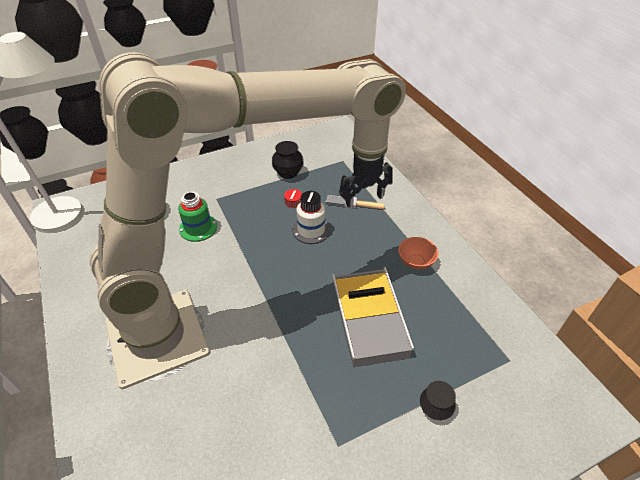

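Candidates for the cap: black cap on the white canister at scene (380,248) / side (311,200); loose red cap at scene (435,291) / side (292,197); green canister's red and white top at scene (455,192). By the description it is the black one on the white canister. The case is at scene (243,257), with the yellow cover toward the canister.

```bash
python3 - <<'E'
from h import *
for n,box,cb in (("scene",(330,220,460,320),(180,215,310,300)),("side",(260,170,350,260),(320,255,425,370))):
    p=cv2.imread(f"pics/{n}0.png").astype(int); d=np.load(f"{n}0.npy"); W=cloud(n,d)
    def sel(m,b):
        z=np.zeros(m.shape,bool); z[b[1]:b[3],b[0]:b[2]]=1; return W[m&z&(d>0)]
    B,G,R=p[...,0],p[...,1],p[...,2]
    yel=(R>120)&(G>90)&(B<70)
    q=sel(yel,cb); print(n,"yellow",len(q),np.median(q,0),q.min(0),q.max(0))
    q2=q[(abs(q[:,2]-.049)<.006)]
    print(" rect",cv2.minAreaRect((q2[:,:2]*1000).astype(np.float32)))
    dark=(p.max(-1)<50)
    q=sel(dark,cb); q=q[(q[:,2]>.055)&(q[:,2]<.09)]; print(" bar",len(q),q.mean(0)if len(q) else 0, cv2.minAreaRect((q[:,:2]*1000).astype(np.float32)) if len(q) else 0)
    q=sel(np.ones_like(dark),cb); q=q[(q[:,2]>.03)&(q[:,2]<.06)]; print(" case",cv2.minAreaRect((q[:,:2]*1000).astype(np.float32)))
    q=sel(np.ones_like(dark),box); q=q[(q[:,2]>.135)&(q[:,2]<.16)]; print(" captop",len(q),np.median(q,0),cv2.minEnclosingCircle((q[:,:2]*1000).astype(np.float32)))
    t=q[q[:,2]>.143]; print(" top",len(t),t.mean(0),cv2.minEnclosingCircle((t[:,:2]*1000).astype(np.float32)))
    b=box if n=="scene" else cb
    c=p[box[1]-5:box[3]+5,box[0]-5:box[2]+5].astype(np.uint8); cv2.imwrite(f"pics/{n}_cap.png",cv2.resize(c,None,fx=4,fy=4)); 
    c=p[cb[1]:cb[3],cb[0]:cb[2]].astype(np.uint8); cv2.imwrite(f"pics/{n}_case.png",cv2.resize(c,None,fx=4,fy=4))
p,d=camera("wrist"); cv2.imwrite("pics/w0.png",p)
E
```

```text
scene yellow 961 [ 0.57118318 -0.17330667  0.05059066] [ 0.47095522 -0.23400384  0.04417409] [ 0.6429632  -0.10938956  0.07295953]
 rect ((556.3848266601562, -153.06100463867188), (131.89859008789062, 142.48777770996094), 72.96050262451172)
 bar 123 [ 0.56757091 -0.15056771  0.06594466] ((565.7064208984375, -151.200439453125), (10.86247444152832, 94.91819763183594), 76.531494140625)
 case ((547.0961303710938, -200.28402709960938), (276.40057373046875, 166.6077423095703), 73.97586822509766)
 captop 371 [0.55542673 0.18447649 0.14680525] ((547.8924560546875, 185.25003051757812), 34.447715759277344)
 top 316 [0.55096914 0.18357394 0.14718027] ((547.8924560546875, 185.25003051757812), 34.447715759277344)
side yellow 612 [ 0.54687237 -0.10661995  0.04870145] [ 0.47092569 -0.2367853   0.00188712] [ 0.79652642 -0.0577673   0.06950547]
 rect ((557.1085205078125, -154.040283203125), (141.3286895751953, 145.1157989501953), 74.2380599975586)
 bar 204 [ 0.55451074 -0.15614957  0.06553575] ((555.3941650390625, -156.0933074951172), (16.683609008789062, 95.77933502197266), 71.78193664550781)
 case ((605.76171875, -196.49639892578125), (317.9911193847656, 273.6610412597656), 74.23533630371094)
 captop 264 [0.54395373 0.17829644 0.14509207] ((545.7107543945312, 180.58935546875), 33.48100662231445)
 top 206 [0.54534417 0.18040304 0.14584036] ((546.6478271484375, 180.3048095703125), 32.8074951171875)
```

View pics/scene_cap.png

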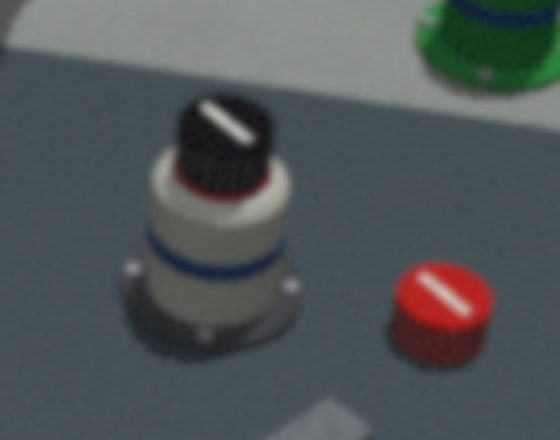

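View pics/w0.png

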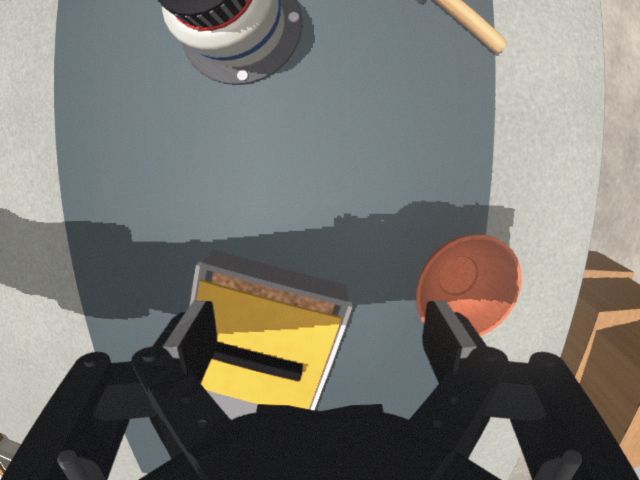

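View pics/side_case.png

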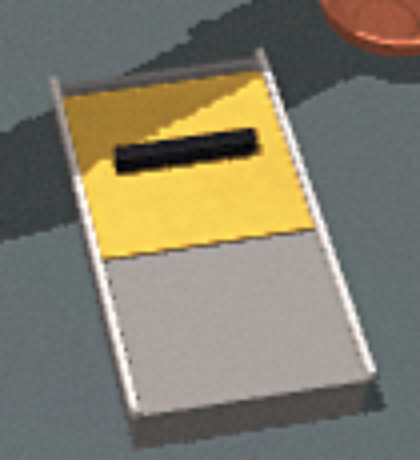

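The close crop shows the black, white-striped cap on the white, blue-banded canister, and the red cap loose on the bench. The cover has its bar near the middle, with a strip of cork visible (wrist ~(270,290)). Next I'll refine the bar and case.

```bash
python3 - <<'E'
import workcell
print([ (k,getattr(workcell,k)) for k in dir(workcell) if not k.startswith('_')])
from h import *
y=np.array([np.cos(np.radians(74)),np.sin(np.radians(74))]);x=np.array([y[1],-y[0]])
for n in ("scene","side"):
    p=cv2.imread(f"pics/{n}0.png").astype(int); d=np.load(f"{n}0.npy"); W=cloud(n,d).reshape(-1,3)
    P=p.reshape(-1,3)
    c=np.array([.5565,-.154])
    r=W[:,:2]-c; a=r@x; b=r@y
    yel=(P[:,2]>120)&(P[:,1]>90)&(P[:,0]<70)|((P[:,2]>60)&(P[:,2]-P[:,0]>50)&(P[:,1]>40))
    near=(abs(a)<.1)&(abs(b)<.11)&(abs(W[:,2]-.049)<.006)&yel
    print(n,"cover x,y pct",np.percentile(a[near],[0,2,98,100])*1e3,np.percentile(b[near],[0,2,98,100])*1e3)
    bar=(P.max(1)<60)&(abs(a)<.08)&(abs(b)<.03)&(W[:,2]>.06)&(W[:,2]<.08)
    print(" bar",np.percentile(a[bar],[2,98])*1e3,np.percentile(b[bar],[2,98])*1e3,np.median(W[bar],0))
    st=(W[:,2]>.04)&(W[:,2]<.056)&(abs(a)<.1)&(b<.12)&(b>-.25)
    print(" case",np.percentile(a[st],[.5,99.5])*1e3,np.percentile(b[st],[.5,99.5])*1e3)
E
```

```text
[('MotionError', <class 'workcell.MotionError'>), ('camera', <function make.<locals>.drawn_camera at 0x7f98544c40e0>), ('camera_model', <function make.<locals>.<lambda> at 0x7f98544c4680>), ('finger_overhang', 0.025), ('get_obs', <function make.<locals>.<lambda> at 0x7f98544c45e0>), ('hand_in', <function connect.<locals>.done at 0x7f9854437740>)]
scene cover x,y pct [-73.91939889 -66.42560305  71.83218938  75.99257741] [-73.82709944 -65.63787724  69.77824556  73.28605689]
 bar [-37.66995338  52.29587403] [-0.11509102 11.03486125] [ 0.56438789 -0.15067956  0.06818235]
 case [-76.01428547  83.33819654] [-182.55987026   88.36150653]
side cover x,y pct [-73.38506471 -69.82829311  71.3157463   75.38257269] [-70.35298075 -66.85645624  67.04516345  71.0651452 ]
 bar [-46.33757854  45.41395977] [-8.12872008  6.29705497] [ 0.55506006 -0.15620088  0.06772804]
 case [-76.94181981  79.4475187 ] [-183.94000333   85.02680107]
```

```bash
python3 -m creep '[[0,0,0.14,-31,-14,0,0],[0,0,0,0,0,0,0]]' 20; python3 -c "
from h import *
o=get_obs();print(o['joint_pos'],Rn.from_quat(o['ee_rot']).as_matrix().round(3))"
```

```text
clock: 0.35
position: [0.6099, -0.0357, 0.2562]
ee_rot: [0.758, 0.652, -0.001, 0.001]
ft_force: [0.0, -0.9, -0.2]
grip_width: 1.001
[ 0.00496413  0.30076072 -0.02811634  1.50108058  0.01105656  1.34075149
 -0.17398896] [[ 0.149  0.989 -0.001]
 [ 0.989 -0.149 -0.002]
 [-0.003 -0.    -1.   ]]
```

```bash
python3 -m creep '[[0,0,0,-31,-9,-0,0],[0,0,0,-31,-9,0,0],[0,0,0,-31,-9,0,0],[0,0,0,-31,-9,0,0],[0,0,0.142,0,0,-10,0],[0,0,0.142,0,0,0,0],[0,0,0.142,0,0,0,0],[0,0,0.142,0,0,0,0]]' 20;  python3 -m creep '[[0,0,0.142,0,0,0,0],[0,0,0.142,0,0,0,0],[0,0,0.142,0,0,0,0],[0,0,0.142,0,0,0,0],[0,0,0.142,0,0,0,0],[0,0,0.142,0,0,0,0],[0,0,0.142,0,0,0,0],[0,0,0.142,0,0,0,0]]'; python3 -c "
from h import *
o=get_obs();print(o['joint_pos'],Rn.from_quat(o['ee_rot']).as_matrix().round(3))
p,d=camera('wrist');cv2.imwrite('pics/w1.png',p)"
```

```text
clock: 1.15
position: [0.5579, -0.1488, 0.2662]
ee_rot: [0.91, 0.416, -0.0, -0.0]
ft_force: [-0.9, 0.1, 0.4]
grip_width: 0.999
clock: 1.95
position: [0.558, -0.1487, 0.2661]
ee_rot: [0.99, -0.139, -0.0, 0.0]
ft_force: [0.2, 0.5, -0.3]
grip_width: 0.997
[ 0.00961517  0.21918289  0.20180109  1.58857796 -0.04472487  1.33876426
 -1.63250198] [[ 0.961 -0.275 -0.   ]
 [-0.275 -0.961  0.   ]
 [-0.     0.    -1.   ]]
```

View pics/w1.png

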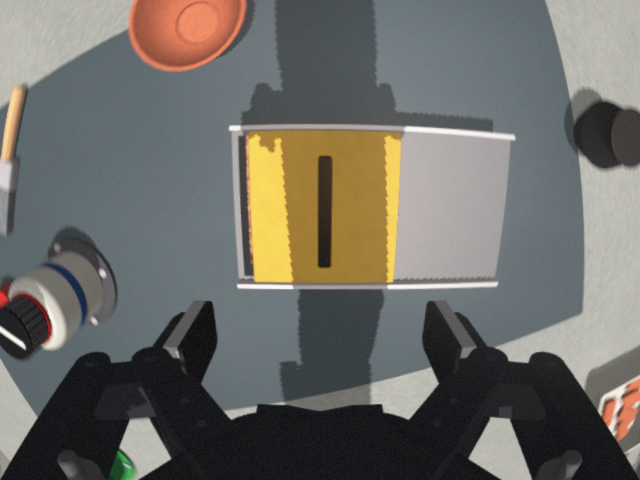

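Wrist view: the bar spans (325,156)–(325,267), parallel to the pads' plane. Case corners are at (232,128), (514,137), (497,285) and (240,286).

```bash
cat >> h.py <<'E'
def wray(u,v,z,o):
    m=camera_model("wrist");K=np.array(m["camera_matrix"]);M=np.array(m["mount"])
    a=(u-K[0,2]);b=(v-K[1,2]);r=np.hypot(a,b);th=r/K[0,0]
    c=np.array([np.sin(th)*a/r,np.sin(th)*b/r,np.cos(th)]) if r>0 else np.array([0,0,1.])
    R=Rn.from_quat(o['ee_rot']).as_matrix()
    org=R@M[:3,3]+o['position']; d=R@M[:3,:3]@c
    return org+d*(z-org[2])/d[2]
E
python3 - <<'E'
from h import *
o=get_obs()
for n,u,v,z in (("bar",325,211,.069),("b1",325,156,.069),("b2",325,267,.069),("c",232,128,.052),("c",514,137,.052),("c",497,285,.052),("c",240,286,.052)):
    print(n,wray(u,v,z,o).round(4))
E
```

```text
bar [ 0.5603 -0.1556  0.069 ]
b1 [ 0.6061 -0.169   0.069 ]
b2 [ 0.5104 -0.1411  0.069 ]
c [ 0.6542 -0.0966  0.052 ]
c [ 0.578  -0.3523  0.052 ]
c [ 0.4301 -0.3086  0.052 ]
c [ 0.5079 -0.0529  0.052 ]
```

```bash
python3 -m creep '[[0,0,0,1,6,40,0],[0,0,0,0,0,40,0],[0,0,0,0,0,40,0],[0,0,0,0,0,40,0],[0,0,0,0,0,14,0],[0,0,0,0,0,14,0],[0,0,0,0,0,0,0]]' 20;  python3 -m creep '[[0,0,0,0,0,0,200],[0,0,0,0,0,0,200],[0,0,0,0,0,0,230],[0,0,0,0,0,0,255],[0,0,0,0,0,0,255],[0,0,0,0,0,0,255],[0,0,0,0,0,0,255],[0,0,0,0,0,0,255]]'
```

```text
clock: 2.7
position: [0.5572, -0.1547, 0.0778]
ee_rot: [0.991, -0.136, -0.001, -0.0]
ft_force: [0.1, 0.2, 0.7]
grip_width: 1.0
clock: 3.5
position: [0.5577, -0.1547, 0.0788]
ee_rot: [0.991, -0.136, 0.0, -0.0]
ft_force: [-1.6, 1.9, 4.8]
grip_width: 0.134
```

```bash
python3 -m creep '[[0,0,0,0,0,-1,255],[0,0,0,0,5,0,255],[0,0,0,0,20,0,255],[0,0,0,0,20,0,255],[0,0,0,0,20,0,255],[0,0,0,0,20,0,255],[0,0,0,0,15,0,255],[0,0,0,0,0,0,255]]' 20
```

```text
clock: 4.3
position: [0.5297, -0.254, 0.079]
ee_rot: [0.99, -0.138, 0.0, 0.001]
ft_force: [4.7, -4.0, -7.2]
grip_width: 0.134
```

```bash
python3 -m creep '[[0,0,0,0,5,0.5,255],[0,0,0,0,5,0,255],[0,0,0,0,3,0,255],[0,0,0,0,0,0,255]]' 20;python3 -m creep '[[0,0,0,0,3,0,255],[0,0,0,0,0,0,255]]' 20
```

```text
clock: 4.7
position: [0.5268, -0.2642, 0.0789]
ee_rot: [0.991, -0.136, 0.0, 0.0]
ft_force: [1.4, -0.9, -2.1]
grip_width: 0.129
clock: 4.9
position: [0.5267, -0.2644, 0.0789]
ee_rot: [0.991, -0.135, -0.0, -0.001]
ft_force: [2.6, 7.4, 1.5]
grip_width: 0.131
```

```bash
python3 -m creep '[[0,0,0,0,-3,0,255],[0,0,0,0,0,0,120],[0,0,0,0,0,0,0],[0,0,0,0,0,0,0],[0,0,0,0,0,-35,0],[0,0,0,0,0,-45,0],[0,0,0,0,0,-45,0],[0,0,0,0,0,-45,0]]' 20;python3 -m creep '[[0,0,0,-8,-36,0,0],[0,0,0,-8,-36,0,0],[0,0,0,-8,-36,0,0],[0,0,0,-8,-36,0,0],[0,0,0,-8,-36,0,0],[0,0,0,-8,-36,0,0],[0,0,0,-8,-36,0,0],[0,0,0,-8,-36,0,0]]' 20
python3 -c "
from h import *
o=get_obs();print(o['joint_pos'],Rn.from_quat(o['ee_rot']).as_matrix().round(3))
p,d=camera('wrist');cv2.imwrite('pics/w2.png',p);print([wray(u,v,.15,o).round(3) for u,v in ((320,240),)])"
```

```text
clock: 5.7
position: [0.5264, -0.2637, 0.2507]
ee_rot: [0.991, -0.136, -0.0, 0.0]
ft_force: [0.7, -0.8, -0.2]
grip_width: 0.994
clock: 6.5
position: [0.5428, 0.0321, 0.249]
ee_rot: [0.991, -0.136, 0.0, 0.0]
ft_force: [0.3, 0.1, -0.6]
grip_width: 1.0
[-0.17978747  0.15640482  0.04062227  1.69227314 -0.00639204  1.2928254
 -1.98234705] [[ 0.963 -0.27   0.   ]
 [-0.27  -0.963 -0.   ]
 [ 0.     0.    -1.   ]]
[array([0.55 , 0.029, 0.15 ])]
```

View pics/w2.png

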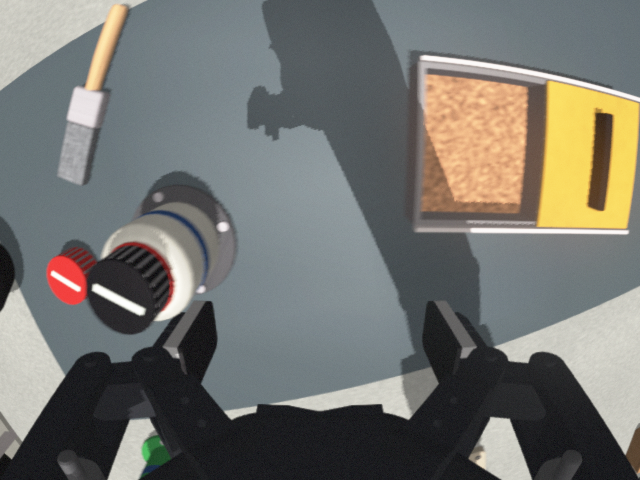

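Wrist view: the cover is fully back and the empty cork pocket is at (475,150). The black cap's top is centred at about (128,297), with the red cap beside it at (70,278).

```bash
python3 - <<'E'
from h import *
o=get_obs()
print(wray(119,296,.146,o))
# black-top outline: fit circle in the z=.146 plane to visible far/near edge points
for u,v in ((89,292),(122,333),(155,297),(120,262),(119,298)): print(u,v,wray(u,v,.146,o).round(4))
E
```

```text
[0.54572129 0.19069179 0.146     ]
89 292 [0.5546 0.2173 0.146 ]
122 333 [0.5161 0.2042 0.146 ]
155 297 [0.5385 0.1606 0.146 ]
120 262 [0.5699 0.1772 0.146 ]
119 298 [0.5442 0.1915 0.146 ]
```

```bash
python3 -m creep '[[0,0,0,-8,-30,0,0],[0,0,0,-8,-30,0,0],[0,0,0,-8,-30,0,0],[0,0,0,-8,-30,0,0],[0,0,0,-7,-29,0,0],[0,0,0,0,0,0,0]]' 20
python3 -c "
from h import *
o=get_obs();print(o['joint_pos'],o['position'],Rn.from_quat(o['ee_rot']).as_matrix().round(3))
p,d=camera('wrist');cv2.imwrite('pics/w3.png',p);np.save('w3.npy',d)
p,d=camera('side');cv2.imwrite('pics/s3.png',p)"
```

```text
clock: 7.15
position: [0.5447, 0.1895, 0.2486]
ee_rot: [0.991, -0.133, -0.0, -0.001]
ft_force: [-0.7, 0.5, 0.4]
grip_width: 0.997
[-0.35759394  0.23191273 -0.06516781  1.60315985  0.0136264   1.30701578
 -2.26265225] [0.54469318 0.1895128  0.248561  ] [[ 0.964 -0.264 -0.001]
 [-0.264 -0.964  0.002]
 [-0.001 -0.001 -1.   ]]
```

View pics/w3.png

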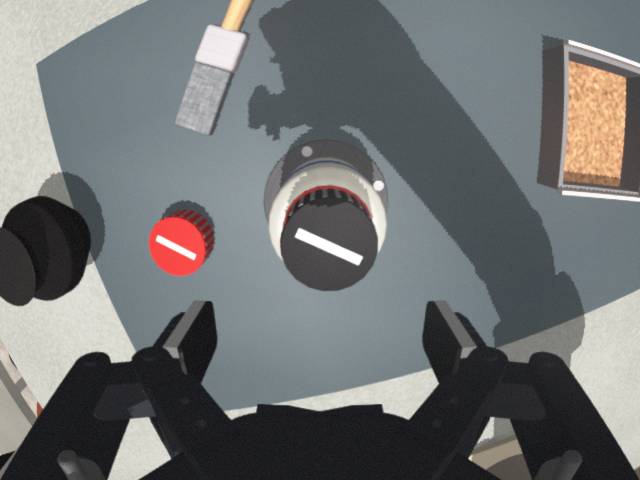

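The cap top's circle spans columns 280–378, with the stripe centred at about (329,246). It is nearly under the tool, about 8 mm off.

```bash
python3 - <<'E'
from h import *
o=get_obs(); p=cv2.imread('pics/w3.png'); g=p.max(-1)
R=Rn.from_quat(o['ee_rot']).as_matrix()
w=(p.min(-1)>190).astype(np.uint8); w[:,:270]=0;w[:,390:]=0;w[:222]=0;w[280:]=0
v,u=np.nonzero(w);r=cv2.minAreaRect(np.stack([u,v],1).astype(np.float32));print(len(u),r)
for q in (r[0],(280,244),(378,244),(329,291)):
    X=wray(q[0],q[1],.146,o); print(q,X.round(4),((X-o['position'])@R*1e3).round(1))
d=np.load('w3.npy'); print(d[215,329],d[246,329],d[280,329])
print(wray(329,210,.146,o))
E
```

```text
1209 ((327.4999694824219, 243.0), (114.99998474121094, 41.99999237060547), 0.0)
(327.4999694824219, 243.0) [0.5486 0.1776 0.146 ] [  4.8   6.2 102.6]
(280, 244) [0.5559 0.2064 0.146 ] [  4.1 -23.5 102.6]
(378, 244) [0.5394 0.1472 0.146 ] [  4.2  37.9 102.6]
(329, 291) [0.5166 0.1852 0.146 ] [-28.    7.4 102.6]
0.22634076 0.23038448 0.23690012
[0.56858719 0.17121072 0.146     ]
```

```bash
python3 -m creep '[[0,0,0,3,7,20,0],[0,0,0,0,0,35,0],[0,0,0,0,0,30,0],[0,0,0,0,0,15,0],[0,0,0,0,0,7,0],[0,0,0,0,0,0,0]]' 25
python3 -m creep '[[0,0,0,0,0,0,60],[0,0,0,0,0,0,60],[0,0,0,0,0,0,100],[0,0,0,0,0,0,140],[0,0,0,0,0,0,140],[0,0,0,0,0,0,140]]' 25
python3 -c "
from h import *
o=get_obs();print(o['joint_pos'],o['position'],o['ft_force'],o['torque']);R=Rn.from_quat(o['ee_rot']).as_matrix();print(o['ft_force']@R)"
```

```text
clock: 7.85
position: [0.5468, 0.1768, 0.1419]
ee_rot: [0.991, -0.137, -0.0, 0.0]
ft_force: [0.4, 0.1, -0.4]
grip_width: 0.997
clock: 8.45
position: [0.5486, 0.1811, 0.1452]
ee_rot: [0.991, -0.135, 0.003, -0.003]
ft_force: [2.4, 9.1, 6.1]
grip_width: 0.718
[-0.34456318  0.31139933 -0.06155037  1.72898971  0.01834547  1.09338179
 -2.2531542 ] [0.54864881 0.1810986  0.14521191] [2.43362742 9.13497305 6.14446864] [ 2.04917239 -0.49660422  0.00910761]
[-0.06921872 -9.4974428  -6.07606443]
```

```bash
python3 -m creep '[[0,0,0,0,0,0,30],[0,0,0,0,-5,0,30],[0,0,0,0,0,0,30],[0,0,0,0,0,0,30]]' 25
python3 -c "
from h import *
o=get_obs();print(o['position'],o['ft_force'],o['ee_rot'],o['grip_width'])
p,d=camera('side');cv2.imwrite('pics/s4.png',cv2.resize(p[160:260,250:400],None,fx=5,fy=5))
p,d=camera('wrist');cv2.imwrite('pics/w4.png',p)"
```

```text
clock: 8.85
position: [0.548, 0.1822, 0.1418]
ee_rot: [0.991, -0.136, -0.0, 0.0]
ft_force: [-0.6, -0.8, 0.8]
grip_width: 0.882
[0.54801229 0.18216583 0.14181797] [-0.60481921 -0.75302773  0.80449722] [ 9.90683811e-01 -1.36182124e-01 -2.53319709e-05  1.19274327e-04] 0.8822687626613381
```

View pics/s4.png

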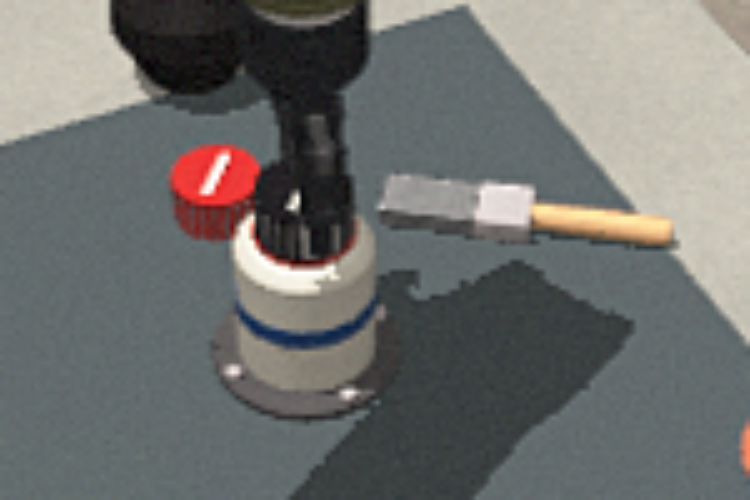

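View pics/w4.png

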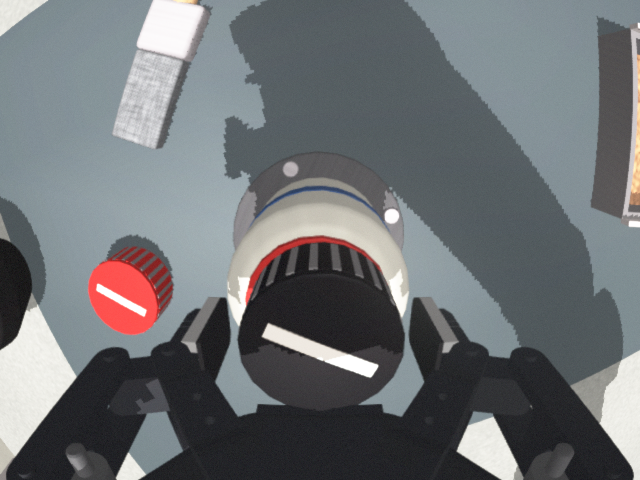

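The cap is centred between the pads: its top spans 238–404 and the stripe centre is at (321,350). I'll check the tool-x offset.

```bash
python3 - <<'E'
from h import *
o=get_obs();R=Rn.from_quat(o['ee_rot']).as_matrix()
for q in ((321,350),(238,342),(404,342),(321,409)):
    X=wray(*q,.146,o); print(q,X.round(4),((X-o['position'])@R*1e3).round(1))
E
python3 -m creep '[[0,0,0,0,0,0,90],[0,0,0,0,0,0,90],[0,0,0,0,0,0,140],[0,0,0,0,0,0,140],[0,0,0,0,0,0,140],[0,0,0,0,0,0,140]]' 50
python3 -c "
from h import *
o=get_obs();print(o['joint_pos'],o['position'],o['ft_force'],o['torque']);R=Rn.from_quat(o['ee_rot']).as_matrix();print(o['ft_force']@R)"
```

```text
(321, 350) [0.5452 0.1809 0.146 ] [-2.3  1.8 -4.3]
(238, 342) [0.5561 0.2094 0.146 ] [  0.4 -28.6  -4.3]
(404, 342) [0.5397 0.1509 0.146 ] [ 0.4 32.2 -4.3]
(321, 409) [0.5167 0.1889 0.146 ] [-32.    1.8  -4.3]
clock: 9.55
position: [0.5481, 0.182, 0.1422]
ee_rot: [0.991, -0.136, 0.0, 0.0]
ft_force: [-1.6, -2.2, 6.3]
grip_width: 0.716
[-0.34872391  0.31906771 -0.06081039  1.7257859   0.02169796  1.09726526
 -2.26069325] [0.54807176 0.18196952 0.1421802 ] [-1.63906365 -2.20792068  6.28371655] [-0.43142539  0.53636779  0.0278142 ]
[-0.98014014  2.56932784 -6.28366269]
```

```bash
python3 -m creep '[[0,0,-0.1,0,0,-0.25,140],[0,0,-0.1,0,0,-0.25,140],[0,0,-0.1,0,0,-0.25,140],[0,0,-0.1,0,0,-0.25,140],[0,0,-0.1,0,0,-0.25,140],[0,0,-0.1,0,0,-0.25,140]]' 60
cat > st.py <<'E'
from h import *
o=get_obs();R=Rn.from_quat(o['ee_rot']).as_matrix();print("q",o['joint_pos'].round(3),"p",o['position'].round(4),"F",o['ft_force'].round(1),"T",o['torque'].round(2),"Ftool",(o['ft_force']@R).round(1),"yaw",np.degrees(np.arctan2(R[1,0],R[0,0])).round(1),"tilt",R[:,2].round(3),"g",round(o['grip_width'],3))
E
python3 st.py
```

```text
clock: 10.15
position: [0.5487, 0.1833, 0.1438]
ee_rot: [0.986, 0.165, 0.001, -0.001]
ft_force: [1.4, 2.5, 1.5]
grip_width: 0.711
q [-0.277  0.322 -0.147  1.719  0.051  1.101 -1.68 ] p [0.5487 0.1833 0.1438] F [1.4 2.5 1.5] T [ 0.56 -0.29 -0.15] Ftool [ 2.1 -1.9 -1.5] yaw 19.0 tilt [ 0.002  0.002 -1.   ] g 0.711
```

```bash
python3 -m creep '[[0,0,-0.13,0,0,-0.32,140],[0,0,-0.13,0,0,-0.32,140],[0,0,-0.13,0,0,-0.32,140],[0,0,-0.13,0,0,-0.32,140],[0,0,-0.13,0,0,-0.32,140],[0,0,-0.13,0,0,-0.32,140],[0,0,-0.13,0,0,-0.32,140],[0,0,-0.13,0,0,-0.32,140]]' 60
python3 st.py; python3 -c "
from h import *
p,d=camera('wrist');cv2.imwrite('pics/w5.png',p)"
```

```text
clock: 10.95
position: [0.5474, 0.1854, 0.1463]
ee_rot: [0.773, 0.634, 0.001, -0.001]
ft_force: [-4.1, 9.6, 1.9]
grip_width: 0.713
q [-0.154  0.332 -0.298  1.71   0.103  1.113 -0.679] p [0.5474 0.1854 0.1463] F [-4.1  9.6  1.9] T [ 1.97  0.77 -0.23] Ftool [ 8.6 -5.9 -1.9] yaw 78.7 tilt [ 0.     0.004 -1.   ] g 0.713
```

View pics/w5.png

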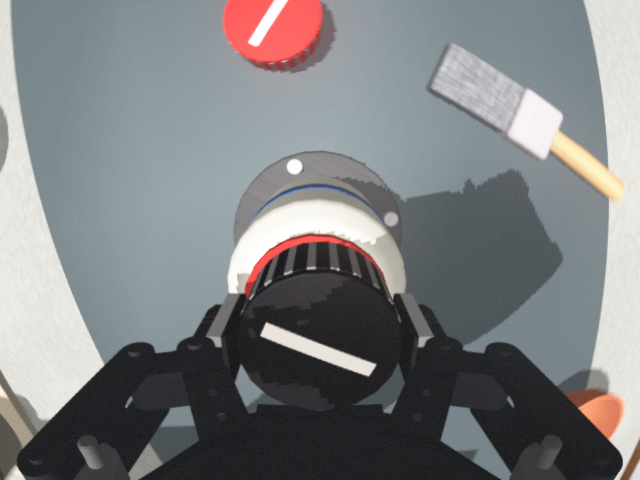

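The stripe stays fixed relative to the pads (cap top about (321,348)), so the cap turns with the tool. Side force has grown because of a 2 mm centring error. I'll open and recentre.

```bash
python3 -m creep '[[0,0,0,0,0,0,60],[0,0,0,0,0,0,60],[0,0,0,0,0,0,60]]' 50; python3 st.py
```

```text
clock: 11.3
position: [0.5479, 0.182, 0.1457]
ee_rot: [0.776, 0.631, -0.0, -0.0]
ft_force: [-1.9, 0.7, -0.5]
grip_width: 0.766
q [-0.154  0.332 -0.294  1.711  0.106  1.114 -0.684] p [0.5479 0.182  0.1457] F [-1.9  0.7 -0.5] T [ 0.16  0.1  -0.03] Ftool [ 0.3 -2.   0.5] yaw 78.3 tilt [-0. -0. -1.] g 0.766
```

```bash
python3 -m creep '[[0,0,0,1,-2,0,50],[0,0,0,0,0,0,50],[0,0,0,0,0,0,140],[0,0,0,0,0,0,140],[0,0,0,0,0,0,140]]' 50; python3 st.py; python3 -m creep '[[0,0,-0.13,0,0,-0.32,140],[0,0,-0.13,0,0,-0.32,140],[0,0,-0.13,0,0,-0.32,140],[0,0,-0.13,0,0,-0.32,140],[0,0,-0.13,0,0,-0.32,140]]' 50; python3 st.py
```

```text
clock: 11.8
position: [0.5463, 0.1836, 0.1461]
ee_rot: [0.775, 0.631, 0.0, 0.0]
ft_force: [-1.2, -0.6, 2.3]
grip_width: 0.713
q [-0.156  0.329 -0.296  1.714  0.105  1.114 -0.687] p [0.5463 0.1836 0.1461] F [-1.2 -0.6  2.3] T [-0.12  0.44 -0.02] Ftool [-0.8 -1.1 -2.3] yaw 78.3 tilt [ 0. -0. -1.] g 0.713
clock: 12.3
position: [0.5463, 0.1835, 0.1472]
ee_rot: [0.531, 0.847, -0.0, 0.0]
ft_force: [0.1, 0.7, -0.3]
grip_width: 0.715
q [-0.077  0.34  -0.391  1.708  0.142  1.122 -0.058] p [0.5463 0.1835 0.1472] F [ 0.1  0.7 -0.3] T [ 0.02  0.09 -0.01] Ftool [0.6 0.4 0.3] yaw 115.9 tilt [-0. -0. -1.] g 0.715
```

```bash
python3 -m creep '[[0,0,-0.14,0,0,-0.35,140],[0,0,-0.14,0,0,-0.35,140],[0,0,-0.14,0,0,-0.35,140],[0,0,-0.14,0,0,-0.35,140],[0,0,-0.14,0,0,-0.35,140],[0,0,-0.14,0,0,-0.35,140],[0,0,-0.14,0,0,-0.35,140]]' 50; python3 st.py; python3 -m creep '[[0,0,-0.14,0,0,-0.35,140],[0,0,-0.14,0,0,-0.35,140],[0,0,-0.14,0,0,-0.35,140],[0,0,-0.14,0,0,-0.35,140],[0,0,-0.14,0,0,-0.35,140],[0,0,-0.14,0,0,-0.35,140],[0,0,0,0,0,0,140]]' 50; python3 st.py
```

```text
clock: 13.0
position: [0.5463, 0.1835, 0.1497]
ee_rot: [0.07, 0.998, -0.0, -0.0]
ft_force: [0.3, 0.0, -0.7]
grip_width: 0.713
q [ 0.045  0.361 -0.54   1.699  0.201  1.137  0.879] p [0.5463 0.1835 0.1497] F [ 0.3  0.  -0.7] T [-0.01 -0.04  0.07] Ftool [-0.3  0.1  0.7] yaw 172.0 tilt [-0. -0. -1.] g 0.713
clock: 13.7
position: [0.5463, 0.1834, 0.1518]
ee_rot: [-0.342, 0.94, 0.0, -0.0]
ft_force: [0.5, 0.8, -0.3]
grip_width: 0.713
q [ 0.152  0.387 -0.676  1.692  0.261  1.155  1.674] p [0.5463 0.1834 0.1518] F [ 0.5  0.8 -0.3] T [-0.05  0.01  0.  ] Ftool [-0.9  0.3  0.3] yaw -140.1 tilt [-0.  0. -1.] g 0.713
```

```bash
python3 -m creep '[[0,0,-0.05,0,0,-2,140],[0,0,0,0,0,-3,140],[0,0,0,0,0,0,140]]' 50; python3 st.py
```

```text
clock: 14.0
position: [0.5464, 0.1837, 0.1574]
ee_rot: [-0.362, 0.932, -0.0, 0.0]
ft_force: [0.6, -0.3, -0.2]
grip_width: 0.714
q [ 0.159  0.383 -0.685  1.686  0.26   1.165  1.718] p [0.5464 0.1837 0.1574] F [ 0.6 -0.3 -0.2] T [-0.02  0.02 -0.02] Ftool [-0.2 -0.6  0.2] yaw -137.5 tilt [ 0.001  0.    -1.   ] g 0.714
```

```bash
python3 -m creep '[[0,0,0,0,0,-8,140],[0,0,0,0,0,-12,140],[0,0,0,0,0,-15,140],[0,0,0,0,0,-20,140],[0,0,0,0,0,-25,140],[0,0,0,0,0,-25,140],[0,0,0,0,0,0,140]]' 50; python3 st.py;python3 -c "
from h import *
p,d=camera('side');cv2.imwrite('pics/s6.png',p)"
```

```text
clock: 14.7
position: [0.5476, 0.1846, 0.267]
ee_rot: [-0.364, 0.931, -0.0, 0.003]
ft_force: [0.5, 0.1, 0.1]
grip_width: 0.717
q [ 0.18   0.294 -0.709  1.55   0.195  1.363  1.769] p [0.5476 0.1846 0.267 ] F [0.5 0.1 0.1] T [-0.05 -0.02 -0.02] Ftool [-0.4 -0.3 -0.1] yaw -137.3 tilt [ 0.007  0.002 -1.   ] g 0.717
```

View pics/s6.png

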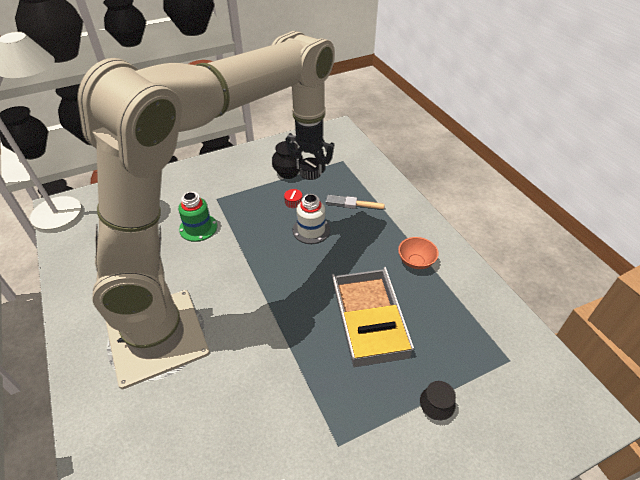

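The cap is in the gripper at (312,170), the canister neck is open at (311,203), and the cover is back with the pocket open at (365,293).

```bash
python3 -m creep '[[0,0,0,13,-16,0,140],[0,0,0,26,-31,0,140],[0,0,0,26,-31,0,140],[0,0,0,26,-31,0,140],[0,0,0,26,-31,0,140],[0,0,0,26,-31,0,140],[0,0,0,26,-31,0,140],[0,0,0,26,-31,0,140]]' 50; python3 -m creep '[[0,0,0.145,10,-15,0,140],[0,0,0.145,0,0,0,140],[0,0,0.145,0,0,0,140],[0,0,0.145,0,0,0,140],[0,0,0.145,0,0,0,140],[0,0,0.145,0,0,0,140],[0,0,0.145,0,0,0,140],[0,0,0.145,0,0,0,140]]' 50;  python3 -m creep '[[0,0,0.145,0,0,0,140],[0,0,0.145,0,0,0,140],[0,0,0.145,0,0,0,140],[0,0,0.145,0,0,0,140],[0,0,0.145,0,0,0,140],[0,0,0.145,0,0,0,140],[0,0,0.145,0,0,0,140],[0,0,0.145,0,0,0,140]]' 50; python3 st.py
```

```text
clock: 15.55
position: [0.5605, -0.1215, 0.2619]
ee_rot: [-0.364, 0.931, 0.0, -0.0]
ft_force: [0.1, 0.1, -0.5]
grip_width: 0.714
clock: 16.35
position: [0.5634, -0.1376, 0.2617]
ee_rot: [0.209, 0.978, 0.0, -0.0]
ft_force: [0.6, -0.3, -1.1]
grip_width: 0.716
clock: 17.15
position: [0.5634, -0.1375, 0.2617]
ee_rot: [0.711, 0.703, -0.0, -0.0]
ft_force: [0.1, -0.0, 0.1]
grip_width: 0.713
q [ 0.382  0.245 -0.263  1.566  0.065  1.341  0.102] p [ 0.5634 -0.1375  0.2617] F [ 0.1 -0.   0.1] T [-0.01  0.    0.02] Ftool [-0.   0.1 -0.1] yaw 89.4 tilt [-0.001  0.    -1.   ] g 0.713
```

```bash
python3 -m creep '[[0,0,0.135,0,0,40,140],[0,0,0.135,0,0,40,140],[0,0,0,0,0,40,140],[0,0,0,0,0,30,140],[0,0,0,0,0,0,140]]' 50; python3 st.py;python3 -c "
from h import *
p,d=camera('wrist');cv2.imwrite('pics/w7.png',p)
p,d=camera('side');cv2.imwrite('pics/s7.png',cv2.resize(p[240:380,300:440],None,fx=4,fy=4))"
```

```text
clock: 17.65
position: [0.5607, -0.137, 0.1076]
ee_rot: [0.797, 0.604, -0.003, -0.003]
ft_force: [-0.2, -0.1, -0.0]
grip_width: 0.71
q [ 0.351  0.372 -0.229  1.741  0.094  1.047 -0.184] p [ 0.5607 -0.137   0.1076] F [-0.2 -0.1 -0. ] T [-0.01  0.06 -0.01] Ftool [-0.1 -0.2  0. ] yaw 74.3 tilt [-0.008  0.002 -1.   ] g 0.71
```

View pics/w7.png

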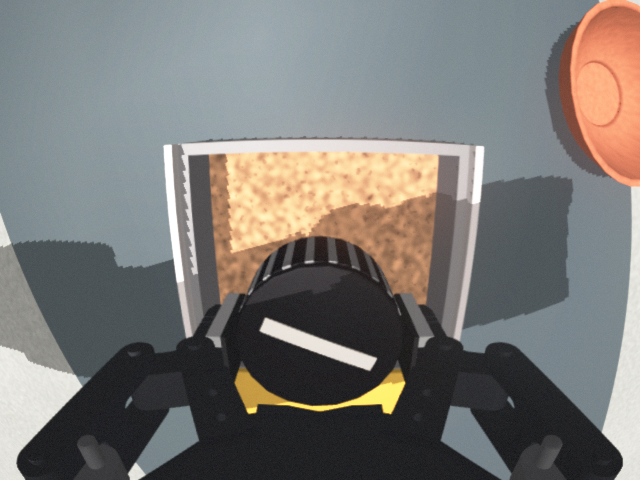

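View pics/s7.png

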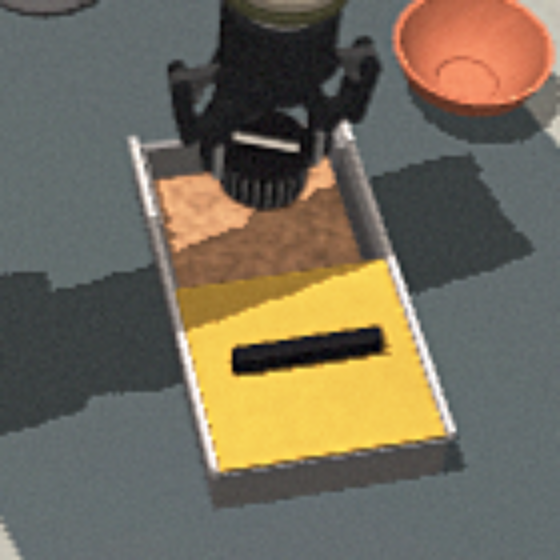

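```bash
python3 -m creep '[[0,0,0,0,0,15,140],[0,0,0,0,0,20,140],[0,0,0,0,0,20,140],[0,0,0,0,0,8,140],[0,0,0,0,0,0,140]]' 50; python3 st.py
```

```text
clock: 18.25
position: [0.5636, -0.1376, 0.0487]
ee_rot: [0.797, 0.604, -0.0, -0.0]
ft_force: [-0.2, 1.0, -1.3]
grip_width: 0.713
q [ 0.343  0.448 -0.22   1.778  0.118  0.929 -0.202] p [ 0.5636 -0.1376  0.0487] F [-0.2  1.  -1.3] T [ 0.03 -0.01  0.02] Ftool [ 0.9 -0.5  1.3] yaw 74.3 tilt [-0.001  0.    -1.   ] g 0.713
```

```bash
python3 -m creep '[[0,0,0,0,0,4,140],[0,0,0,0,0,4,140],[0,0,0,0,0,2,140],[0,0,0,0,0,1,140],[0,0,0,0,0,0,140]]' 50; python3 st.py
```

```text
clock: 18.75
position: [0.5638, -0.1376, 0.0381]
ee_rot: [0.797, 0.604, 0.0, 0.0]
ft_force: [-0.9, -0.4, -0.3]
grip_width: 0.711
q [ 0.341  0.463 -0.218  1.783  0.123  0.909 -0.205] p [ 0.5638 -0.1376  0.0381] F [-0.9 -0.4 -0.3] T [ 0.01 -0.01 -0.01] Ftool [-0.6 -0.8  0.3] yaw 74.3 tilt [ 0.  0. -1.] g 0.711
```

```bash
python3 -m creep '[[0,0,0,0,0,1,140],[0,0,0,0,0,1,140],[0,0,0,0,0,0,140]]' 50; python3 st.py; python3 -m creep '[[0,0,0,0,0,0.7,140],[0,0,0,0,0,0.7,140],[0,0,0,0,0,0,140]]' 50; python3 st.py
```

```text
clock: 19.05
position: [0.5639, -0.1377, 0.0364]
ee_rot: [0.797, 0.604, 0.0, 0.0]
ft_force: [-0.6, 0.1, 2.6]
grip_width: 0.711
q [ 0.341  0.465 -0.218  1.784  0.124  0.906 -0.206] p [ 0.5639 -0.1377  0.0364] F [-0.6  0.1  2.6] T [0.07 0.35 0.02] Ftool [-0.  -0.6 -2.6] yaw 74.3 tilt [ 0. -0. -1.] g 0.711
clock: 19.35
position: [0.564, -0.1377, 0.0363]
ee_rot: [0.797, 0.604, 0.0, 0.0]
ft_force: [-7.5, 2.5, 19.1]
grip_width: 0.715
q [ 0.34   0.466 -0.218  1.783  0.124  0.905 -0.206] p [ 0.564  -0.1377  0.0363] F [-7.5  2.5 19.1] T [0.39 1.91 0.04] Ftool [  0.4  -7.9 -19.1] yaw 74.3 tilt [ 0. -0. -1.] g 0.715
```

```bash
python3 -m creep '[[0,0,0,0,0,-1.2,140],[0,0,0,0,0,0,60],[0,0,0,0,0,0,30],[0,0,0,0,0,0,30],[0,0,0,0,0,0,30]]' 20; python3 st.py; python3 -m creep '[[0,0,0,0,0,-10,30],[0,0,0,0,0,-20,30],[0,0,0,0,0,-35,30],[0,0,0,0,0,-45,30],[0,0,0,0,0,-40,30],[0,0,0,0,0,0,30]]' 20; python3 st.py;python3 -c "
from h import *
p,d=camera('wrist');cv2.imwrite('pics/w8.png',p)
p,d=camera('side');cv2.imwrite('pics/s8.png',cv2.resize(p[240:380,300:440],None,fx=4,fy=4))"
```

```text
clock: 19.85
position: [0.5637, -0.1376, 0.0356]
ee_rot: [0.797, 0.604, -0.0, -0.0]
ft_force: [-0.1, -0.9, -0.4]
grip_width: 0.881
q [ 0.34   0.466 -0.218  1.784  0.124  0.905 -0.206] p [ 0.5637 -0.1376  0.0356] F [-0.1 -0.9 -0.4] T [-0.05 -0.01 -0.06] Ftool [-0.9  0.2  0.4] yaw 74.3 tilt [-0.  0. -1.] g 0.881
clock: 20.45
position: [0.5667, -0.1381, 0.1929]
ee_rot: [0.797, 0.604, 0.003, 0.004]
ft_force: [0.6, 0.8, 0.2]
grip_width: 0.885
q [ 0.358  0.288 -0.235  1.658  0.072  1.194 -0.168] p [ 0.5667 -0.1381  0.1929] F [0.6 0.8 0.2] T [-0.01  0.    0.  ] Ftool [ 0.9  0.4 -0.2] yaw 74.3 tilt [ 0.01  -0.002 -1.   ] g 0.885
```

View pics/w8.png

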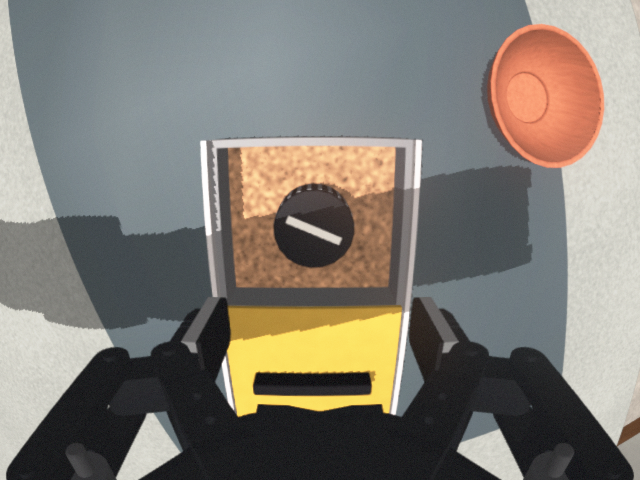

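View pics/s8.png

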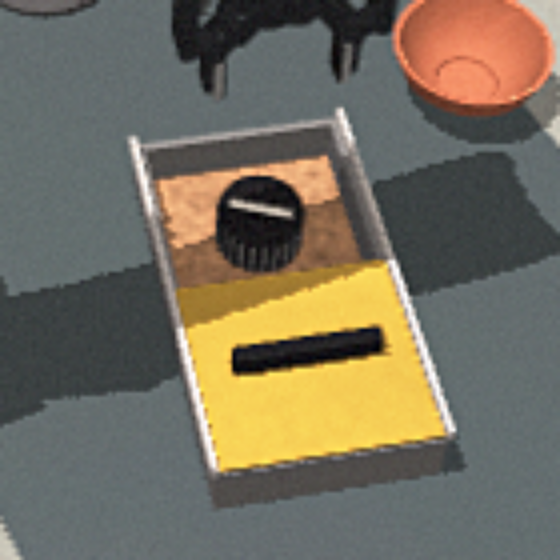

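The cap stands upright on the cork at (314,226), centred and released. Next I'll pinch the bar again to shut the cover.

```bash
python3 -m creep '[[0,0,0,-33,0,0,0],[0,0,0,-33,0,0,0],[0,0,0,-33,0,0,0],[0,0,0,-33,0,0,0],[0,0,0.143,0,0,0,0],[0,0,0.143,0,0,0,0],[0,0,0.143,0,0,0,0],[0,0,0.143,0,0,0,0]]' 20; python3 -m creep '[[0,0,0.143,0,0,0,0],[0,0,0.143,0,0,0,0],[0,0,0.143,0,0,0,0],[0,0,0.143,0,0,0,0],[0,0,0.143,0,0,0,0],[0,0,0.143,0,0,0,0],[0,0,0.143,0,0,0,0],[0,0,0,0,0,0,0]]' 20; python3 st.py
```

```text
clock: 21.35
position: [0.5272, -0.2645, 0.1843]
ee_rot: [0.936, 0.352, -0.001, -0.001]
ft_force: [0.2, -0.4, 0.3]
grip_width: 0.997
clock: 22.15
position: [0.5274, -0.2644, 0.1845]
ee_rot: [0.99, -0.139, -0.001, -0.0]
ft_force: [-0.2, -1.1, 0.1]
grip_width: 1.002
q [ 0.348  0.304  0.048  1.652 -0.015  1.188 -1.45 ] p [ 0.5274 -0.2644  0.1845] F [-0.2 -1.1  0.1] T [-0.03 -0.02  0.01] Ftool [ 0.1  1.1 -0.1] yaw -16.0 tilt [-0.002  0.001 -1.   ] g 1.002
```

Down to z = 0.080, then pinch.

```bash
python3 -m creep '[[0,0,0,0,0,40,0],[0,0,0,0,0,40,0],[0,0,0,0,0,16,0],[0,0,0,0,0,9,0],[0,0,0,0,0,0,0]]' 20;python3 -m creep '[[0,0,0,0,0,0,200],[0,0,0,0,0,0,230],[0,0,0,0,0,0,255],[0,0,0,0,0,0,255],[0,0,0,0,0,0,255],[0,0,0,0,0,0,255],[0,0,0,0,0,0,255]]' 20; python3 st.py
```

```text
clock: 22.65
position: [0.5273, -0.2644, 0.0796]
ee_rot: [0.991, -0.136, -0.001, -0.0]
ft_force: [-0.2, 0.4, -0.2]
grip_width: 1.0
clock: 23.35
position: [0.5283, -0.2647, 0.0813]
ee_rot: [0.99, -0.138, 0.0, -0.0]
ft_force: [-1.8, 0.8, 5.3]
grip_width: 0.133
q [ 0.354  0.412  0.041  1.743 -0.02   0.986 -1.445] p [ 0.5283 -0.2647  0.0813] F [-1.8  0.8  5.3] T [ 0.21  0.34 -0.01] Ftool [-1.9 -0.3 -5.3] yaw -15.8 tilt [ 0.001 -0.    -1.   ] g 0.133
```

```bash
python3 -m creep '[[0,0,0,0,-5,-1,255],[0,0,0,0,-20,0,255],[0,0,0,0,-20,0,255],[0,0,0,0,-20,0,255],[0,0,0,0,-20,0,255],[0,0,0,0,-20,0,255],[0,0,0,0,-15,0,255],[0,0,0,0,0,0,255]]' 20; python3 st.py
```

```text
clock: 24.15
position: [0.5616, -0.1465, 0.0814]
ee_rot: [0.991, -0.136, 0.0, -0.001]
ft_force: [5.3, 0.4, -9.0]
grip_width: 0.133
q [ 0.185  0.393 -0.01   1.769  0.003  0.98  -1.669] p [ 0.5616 -0.1465  0.0814] F [ 5.3  0.4 -9. ] T [ 0.11 -1.02 -0.02] Ftool [ 5.  -1.8  9. ] yaw -15.6 tilt [ 0.001  0.001 -1.   ] g 0.133
```

```bash
python3 -m creep '[[0,0,0,0,-4,1,255],[0,0,0,0,-4,0,255],[0,0,0,0,-3,0,255],[0,0,0,0,0,0,255]]' 20; python3 st.py; python3 -m creep '[[0,0,0,0,-3,0,255],[0,0,0,0,-1,0,255],[0,0,0,0,0,0,255]]' 20; python3 st.py
```

```text
clock: 24.55
position: [0.5638, -0.1386, 0.0812]
ee_rot: [0.99, -0.138, 0.0, -0.0]
ft_force: [-1.8, -0.2, 6.2]
grip_width: 0.128
q [ 0.172  0.394 -0.012  1.768  0.005  0.98  -1.689] p [ 0.5638 -0.1386  0.0812] F [-1.8 -0.2  6.2] T [0.03 0.35 0.02] Ftool [-1.7  0.7 -6.2] yaw -15.8 tilt [ 0.  0. -1.] g 0.128
clock: 24.85
position: [0.5641, -0.1374, 0.0812]
ee_rot: [0.99, -0.139, -0.0, 0.001]
ft_force: [-4.9, -7.4, 5.3]
grip_width: 0.134
q [ 0.168  0.394 -0.011  1.768  0.008  0.98  -1.696] p [ 0.5641 -0.1374  0.0812] F [-4.9 -7.4  5.3] T [-1.54  0.85  0.15] Ftool [-2.7  8.5 -5.3] yaw -15.9 tilt [-0.001 -0.002 -1.   ] g 0.134
```

```bash
python3 -m creep '[[0,0,0,0,-3,0,255],[0,0,0,0,0,0,255]]' 20; python3 st.py; python3 -m creep '[[0,0,0,0,5,0,255],[0,0,0,0,0,0,100],[0,0,0,0,0,0,0],[0,0,0,0,0,0,0],[0,0,0,0,0,-20,0],[0,0,0,0,0,-45,0],[0,0,0,0,0,-45,0],[0,0,0,0,0,-45,0]]' 20; python3 -m creep '[[0,0,0,-30,0,0,0],[0,0,0,-30,0,0,0],[0,0,0,0,0,0,0]]'; python3 -c "
from h import *
for n in ('wrist','side','scene'):
    p,d=camera(n);cv2.imwrite(f'pics/{n}9.png',p);np.save(n+'9.npy',d)
o=get_obs();print(o['position'],o['ee_rot'],o['clock'])"
```

```text
clock: 25.05
position: [0.5642, -0.1373, 0.0812]
ee_rot: [0.99, -0.14, -0.0, 0.003]
ft_force: [-6.1, -14.8, 6.7]
grip_width: 0.138
q [ 0.165  0.394 -0.01   1.768  0.011  0.981 -1.702] p [ 0.5642 -0.1373  0.0812] F [ -6.1 -14.8   6.7] T [-3.15  1.41  0.16] Ftool [-1.7 16.  -6.6] yaw -16.1 tilt [-0.002 -0.005 -1.   ] g 0.138
clock: 25.85
position: [0.564, -0.1363, 0.2374]
ee_rot: [0.991, -0.137, -0.0, -0.0]
ft_force: [-0.1, 0.6, -0.4]
grip_width: 1.002
clock: 26.15
position: [0.5043, -0.1194, 0.2361]
ee_rot: [0.991, -0.137, -0.0, -0.0]
ft_force: [0.7, 0.1, -0.8]
grip_width: 1.0
[ 0.5069795  -0.12027184  0.23596056] [ 9.90504044e-01 -1.37483224e-01  3.17704147e-04 -2.96135647e-05] 26.3
```

View pics/wrist9.png

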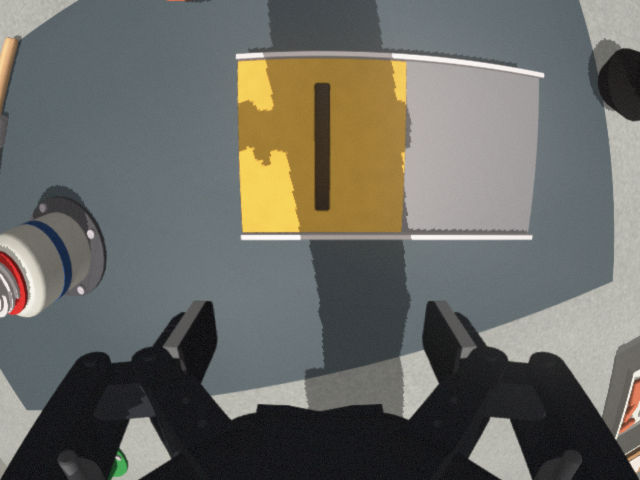

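View pics/side9.png

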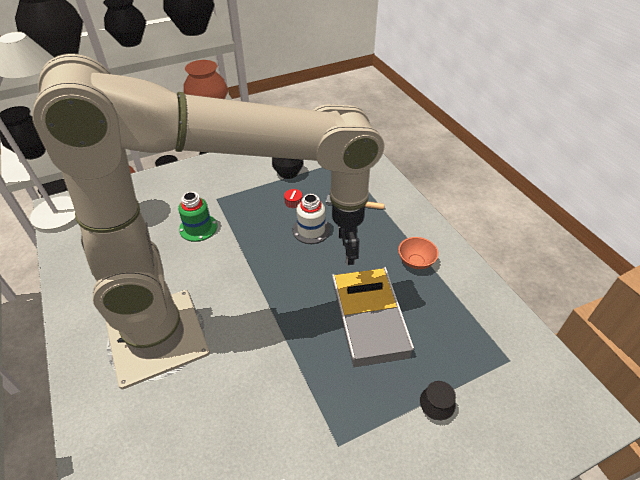

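The cover's edge (238,60–235) lines up with the strip ends, no cork shows, and the bystanders are unmoved. One numeric check of the bar before handing in.

```bash
python3 - <<'E'
from h import *
o=get_obs()
a=wray(322,83,.069,o);b=wray(322,210,.069,o);print(((a+b)/2).round(4))
e=np.array([(wray(239,90,.049,o)+wray(242,205,.049,o))/2]);f=(wray(407,90,.049,o)+wray(405,205,.049,o))/2
print(e,f,(e+f)/2)
W=cloud("side",np.load("side9.npy"));p=cv2.imread("pics/side9.png").astype(int).reshape(-1,3);W=W.reshape(-1,3)
y=np.array([.275,.961]);b=(W[:,:2]-[.5641,-.1374])@y;a=(W[:,:2]-[.5641,-.1374])@[.961,-.275]
m=(abs(a)<.06)&(abs(b)<.1)&(abs(W[:,2]-.049)<.006)&(p[:,2]-p[:,0]>50)
print(np.percentile(b[m],[2,98]))
d0=np.load("side0.npy");d1=np.load("side9.npy")
for n,(u,v) in dict(bowl=(418,255),jar=(438,400),brush=(345,202),pot=(287,170),red=(293,197)).items(): print(n,d0[v,u],d1[v,u])
E
```

```text
[ 0.5649 -0.1398  0.069 ]
[[ 0.58281853 -0.07458673  0.049     ]] [ 0.5455537 -0.2073594  0.049    ] [[ 0.56418611 -0.14097307  0.049     ]]
[-0.06904651  0.0651689 ]
bowl 1.4648223 1.4589615
jar 1.0674138 1.0649477
brush 1.6142048 1.0158871
pot 1.6742544 1.6740047
red 1.6108824 1.6137273
```

The bar reads about 2 mm short of where I held it at the stop (both cameras), so backing off may have dragged it. I'll push it home from behind with the closed fingers, which can't pull it back.

```bash
python3 -m creep '[[0,0,0,30,20,0,255],[0,0,0,30,20,0,255],[0,0,0,0,0,30,255],[0,0,0,0,0,40,255],[0,0,0,0,0,40,255],[0,0,0,0,0,30,255],[0,0,0,0,0,14,255],[0,0,0,0,0,0,255]]' 30; python3 st.py
```

```text
clock: 27.1
position: [0.5528, -0.175, 0.0799]
ee_rot: [0.99, -0.138, -0.002, -0.0]
ft_force: [-0.4, -0.1, -0.3]
grip_width: 0.002
q [ 0.215  0.396  0.016  1.769 -0.007  0.98  -1.613] p [ 0.5528 -0.175   0.0799] F [-0.4 -0.1 -0.3] T [-0.03  0.05 -0.05] Ftool [-0.4  0.2  0.3] yaw -15.8 tilt [-0.003  0.001 -1.   ] g 0.002
```

```bash
python3 -m creep '[[0,0,0,0,-8,0,255],[0,0,0,0,-6,0,255],[0,0,0,0,-3,0,255],[0,0,0,0,0,0,255]]' 30; python3 st.py;  python3 -m creep '[[0,0,0,0,-3,0,255],[0,0,0,0,-3,0,255],[0,0,0,0,0,0,255]]' 30; python3 st.py
```

```text
clock: 27.5
position: [0.5589, -0.158, 0.0829]
ee_rot: [0.991, -0.137, 0.001, -0.0]
ft_force: [0.8, -0.8, -0.6]
grip_width: -0.003
q [ 0.19   0.391  0.008  1.769 -0.004  0.98  -1.645] p [ 0.5589 -0.158   0.0829] F [ 0.8 -0.8 -0.6] T [-0.04 -0.03 -0.01] Ftool [1.  0.6 0.6] yaw -15.7 tilt [ 0.002 -0.    -1.   ] g -0.003
clock: 27.8
position: [0.5592, -0.156, 0.0824]
ee_rot: [0.99, -0.139, 0.0, 0.002]
ft_force: [-1.8, -8.0, 2.7]
grip_width: -0.002
q [ 0.184  0.391  0.009  1.769 -0.     0.981 -1.657] p [ 0.5592 -0.156   0.0824] F [-1.8 -8.   2.7] T [-1.62  0.49  0.07] Ftool [ 0.5  8.2 -2.7] yaw -16.0 tilt [-0.    -0.003 -1.   ] g -0.002
```

```bash
python3 -m creep '[[0,0,0,0,-3,0,255],[0,0,0,0,0,0,255]]' 30; python3 st.py; python3 -m creep '[[0,0,0,0,20,0,255],[0,0,0,0,0,-30,255],[0,0,0,0,0,-45,255],[0,0,0,0,0,-45,255],[0,0,0,-45,0,-35,255],[0,0,0,-45,0,0,255],[0,0,0,0,0,0,255],[0,0,0,0,0,0,255]]'
python3 - <<'E'
from h import *
p,d=camera('side');cv2.imwrite('pics/side10.png',cv2.resize(p[240:380,300:440],None,fx=4,fy=4))
W=cloud("side",d).reshape(-1,3);p=p.astype(int).reshape(-1,3)
y=np.array([.275,.961]);b=(W[:,:2]-[.5641,-.1374])@y;a=(W[:,:2]-[.5641,-.1374])@[.961,-.275]
m=(abs(a)<.06)&(abs(b)<.1)&(abs(W[:,2]-.049)<.006)&(p[:,2]-p[:,0]>50)
print(np.percentile(b[m],[2,98]))
E
python3 st.py
```

```text
clock: 28.0
position: [0.5593, -0.1555, 0.0824]
ee_rot: [0.99, -0.14, -0.0, 0.003]
ft_force: [-4.6, -14.7, 4.9]
grip_width: -0.002
q [ 0.181  0.391  0.01   1.769  0.002  0.981 -1.662] p [ 0.5593 -0.1555  0.0824] F [ -4.6 -14.7   4.9] T [-3.13  1.07 -0.  ] Ftool [-0.3 15.5 -4.8] yaw -16.1 tilt [-0.001 -0.006 -1.   ] g -0.002
clock: 28.8
position: [0.4734, -0.1464, 0.2331]
ee_rot: [0.99, -0.138, 0.001, 0.0]
ft_force: [-0.4, 0.3, -0.2]
grip_width: -0.002
[-0.06889334  0.06543249]
q [ 2.000e-01  6.400e-02  8.000e-03  1.828e+00 -1.000e-03  1.248e+00
 -1.639e+00] p [ 0.4742 -0.1465  0.233 ] F [-0.4  0.2  0.1] T [ 0.03 -0.02 -0.  ] Ftool [-0.5 -0.1 -0.1] yaw -15.8 tilt [ 0.001 -0.    -1.   ] g 0.001
```

View pics/side10.png

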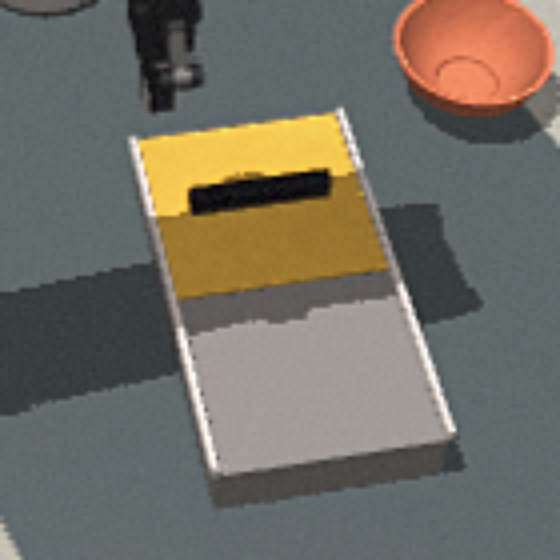

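The cover did not move further against 15 N and covers the pocket end to end, so it is fully shut. The ~2 mm is camera bias. The robot is clear, so I'm handing in.

```bash
python3 -c "
from workcell import *
print(hand_in())"
```

```text
the job is handed in; nothing more can be done
None
```

I slid the cover fully back, unscrewed the black cap in about 4.1 rad and lifted it off. I then lowered it threads down onto the cork, released it, slid the cover shut and handed in at about 29 s.

**Checks that passed:**
- **Cap:** after release it stood upright near the middle of the pocket, and the canister was open.
- **Cover:** it travelled 132 mm shut. A last push of about 15 N from behind the bar found it against its stop.
- **Bystanders:** the last camera views showed the pots and bowl unmoved, and the robot stood clear of everything. The arm blocked part of the brush in the last side view, so I only saw it partly.

**Checks that disagreed or needed mending:**
- **Cover position:** after the first closing, both cameras put the bar about 2 mm short of the stop. The side camera read the same after the extra push, so I took it as calibration bias.
- **First two grips on the cap:** they were off centre. The first was off along the jaws, with about 9 N on the side. The second was about 2 mm off, which raised the side force to about 10 N while turning. I recentred each time, and the remaining turn ran with almost none.
- **Setting the cap down:** it was pressed onto the cork with about 19 N for a moment before I released it.

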